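Secure the cup in the shaker and hold the speed lever in the green

ROBOT

A 7-joint arm with a two-finger parallel gripper is mounted at the origin on a cart in front of the work surface, level with it; the furniture and walls round the work are solid. World frame = base frame: x ahead of the robot, y to its left, z up, the work surface at z = 0. Lengths are in m, angles in degrees, forces in N, time in s.
With the tool pointing down it reaches from about 0.35 to 0.9 m from the base axis. Payload 7.2 kg.
Tool frame: the origin (TCP) lies at the very end of the fingers, on their centre line; the grasp point (between the pads) lies 19 mm behind it; z points along the fingers, y is the line along which they close (so a half turn about z gives the same grasp; the last joint's range is limited). The gripper opens to 88 mm and grips with 3 to 60 N. Pads are 20 mm wide; open, the fingers measure 115 mm over their backs; the gripper's body (75 mm by 178 mm) begins 61 mm behind the grasp point.
Start: joints at [-79.08, 23.554, -0.728, 91.456, 0.321, 64.991, -4.71], TCP at [0.16, 0.604, 0.223] pointing down, gripper open.
Joint ranges: [-169.25, 169.25], [-16.82, 113.86], [-84.01, 82.57], [7.8, 145.47], [-59.2, 239.2], [7.22, 106.19], [-163.78, 163.78]. Speed limits (degrees/s): [136.94, 136.94, 172.46, 172.46, 180, 180, 180].

INTERFACE

Orientations are given as [roll, pitch, yaw] about the fixed x, y, z axes, in that order (R = Rz(yaw) Ry(pitch) Rx(roll)).
In Python, from rig import manip gives the robot as it stands. The module is installed in compiled form; this text tells all that it offers.
- The arm moves only by the tool step_arm, never from a script. Its argument "deltas" is a list of rows, each an object with "xyz": the shift along the tool's x, y, z in a scale on which 1.0 is 0.4 m, a list of three; "yaw": the turn about the tool's z in a scale on which 1.0 is pi/2 rad; "hand": the opening, from 0 (shut) to 1 (fully open). A call has exactly 8 rows; each row is the pose to reach, as a shift and turn from the pose commanded when the call began, along the tool's axes at that moment; what a row does not reach only later rows make up. A row lasts 1/8 s, in which the tool goes at most 62.5 mm and 10.7 degrees, less where a joint would pass 70% of its speed; a pose out of reach is approached as far as the arm can. Shift and turn numbers lie between -1 and 1, and a call with a number outside is refused. A call with a gripper value outside its range is refused whole. The fingers move at their own pace and stop on an object; "newtons" is the grip in N (left out, the last holds). Time passes only in rows, so rows that repeat a pose let the fingers close, or fill a call up. It gives the time, the measured TCP pose, the force, the opening and the grip force at its end, in the units of the state.
- manip.read_state(): the state, without advancing time (a new reading comes with each control period).
- manip.camera(name): name is "scene" or "side" or "wrist"; returns a dict with "color" (384x512x3 uint8, red, green, blue), "fov_y" (degrees; the focal length in pixels is half the picture's height over the tangent of half this angle, whatever the lens; pixels are square), "cx", "cy" (the principal point, pixels), "k1" (the pictures are not rectified: a ray, as slopes to the right and down, at radius r is drawn at 1 + k1 r^2 times it, then the intrinsics apply), "pose" (4x4, takes a point from camera to world coordinates); the wrist camera has in their place "T_tool_cam" (4x4, takes a point from camera to tool coordinates, whose origin is the TCP and whose axes are the flange's). Camera axes: x right, y up, looking along -z (the intrinsics and any distortion apply to the point x, -y, -z); pixel columns grow to the right and rows downward; lengths in m; the calibration is good to about 2 mm. A picture is of the moment at which its call begins: read the wrist's pose just before it. There is no depth.
- manip.close_job(): hands the job in; it is judged then, once.
Trained networks look in a picture, given as the dict that the camera call returned (one of the last four; its "shot" number tells which), for a name from the list of things; names that differ only in an ending like _2 or _b are one class to them, and where a whole thing is asked for, a point or a joint stands for the part that bears it (a point fixed in the world has none). Each returns a list of dicts, best first, with "conf" (0 to 1); they miss things now and then, are a little off and sometimes report something else, mostly with a low value. They report only what shows in the picture. A call takes as long as a camera call. They do not tell look-alikes from the thing itself.
- manip.silhouettes(query, picture): "pixels" (384x512 bool, what is visible of it) and "centre" ([column, row] in pixels, amid what is visible of it).
- manip.pinpoint(query, picture): "centre" ([column, row] in pixels: a listed point, or the origin of a listed thing).
The state is a dict: "t": time; "joint_positions": joint angles; "qd": joint speeds; "effort": joint torques, N m; "position": TCP position; "ee_rot": TCP orientation; "wrist_force": force on the tool from outside, world axes, zero at the start; "moment": the same for the moment, N m; "grip_width": finger opening in m; "finger_force": force on a finger pad.
Only numpy, scipy, OpenCV 4.12 (cv2) and the standard library are available. Lean on these libraries where they do the work, as an engineer would, in place of code of your own. Each camera call takes 0.05 s, during which the arm holds its last target. There are 200 camera calls.

TASK

Get the cup shaker going: first swing the hold-down bar over the red-capped specimen cup until it is fully home in its catch. Only then press the orange pad of the spring-loaded speed lever down with the fingertips until its pointer stands in the green band of the scale beside it (about half of its travel), never letting it reach the red, and finish still holding it there, because the lever springs up when let go. Leave the cup standing in its well and the other loose things where they are.

Things in the scene. Friction and masses are not known exactly. Their poses are not given: they have to be found in the camera images.
- shaker: white cup shaker with blue stripe, fixed to the worktop, 140 mm (x) by 270 mm (y). Origin: centre of its footprint at worktop level; x axis to its rear, y to its left (cup side), z up. Left part 50 mm high with the cup well, right part 30 mm high with the speed lever
- well (a point): centre of the floor of the round cup well (69 mm bore, 30 mm deep), 20 mm above the worktop
- red_cup: specimen cup with red screw cap, 65 mm diameter, 70 mm high, loose in the well; origin at the centre of its underside, z up; its top is 5 mm below the bar (2 mm below the bar's rubber disc)
- bar (a joint): flat aluminium hold-down bar, 14 mm wide, 10 mm thick, turning level about an upright pivot behind the cup, underside 95 mm above the worktop. In rad: 0 = home against the stop in the catch, pointing to the shaker's front (-x); grows to 1.7 as it opens to the shaker's left (+y). Friction hinge (about 0.6 N at the knob), stays where left
- knob (a point): centre of the top of the bar's upright black knob, 145 mm above the worktop; knob 14 mm diameter, 40 mm tall, standing on the bar's upper face 130 mm from the pivot, for pushing or pinching from above
- bar_pivot (a point): point on the bar's pivot axis, at the bar's upper face (105 mm above the worktop)
- lever (a joint): spring lever on a level axle (along the shaker's y; at x 35, y -70, z 72 mm of the shaker), pointing to its front. In rad: 0 = let go, tip 0.28 rad up; grows as the pad is pressed, 0.56 = bottom stop. White below 0.20, green 0.20 to 0.36 (lever level at 0.28), red above. Pad force 2.5 N to start, 7 N mid-green, 11 N at the bottom; springs up when let go
- press_pad (a point): orange press pad 34 x 34 mm, 10 mm thick, at the lever's front end 95 mm from the axle; this point is the centre of its upper face, which is 104 mm above the worktop when let go and 78 mm in the middle of the green; it moves with the lever
- yellow_cup: bystander: specimen cup with yellow cap, 65 mm diameter, 70 mm high, loose, at the back; origin under its centre
- white_cup: bystander: specimen cup with white cap, 65 mm diameter, 70 mm high, loose, at the back; origin under its centre
- timer: bystander: small white kitchen-type timer with black dial, 62 x 62 x 44 mm, loose, at the back; origin under its centre
- marker: bystander: red and white marker pen 135 mm long, 16 mm thick, loose near the front edge; origin under its centre
- catch (a point): middle of the C-shaped steel catch for the bar (open to the shaker's left), 100 mm above the worktop; the catch's top is at 111 mm; the bar lies in it when home, its knob 25 mm farther out to the front
- scale (a point): middle of the green band, on the face of the lever's upright scale; plate 24 mm wide, top 113 mm above the worktop, facing the shaker's front, white above, green in the middle (15 mm high), red below
There are look-alikes about, which are no part of the job. There is more than one size of the red_cup; the job needs the middle-sized.

How it is judged (in metres and radians):
On the way, in this order (a step that is already met when the one before it is completed fails the run):
1. the hold-down bar is fully home in its catch (value of joint bar below 0.06 rad), for 0.2 s.
2. the fingertips hold the lever with its pointer in the green (value of joint lever between 0.2 and 0.36 rad and contact force between the fingers and lever above 2 N), for 0.5 s.
At the end, for the whole second after the job is handed in: the bar is home in its catch (within 0.06 rad), the red-capped cup stands upright in its well (within 8 mm), and the fingertips hold the lever (more than 2 N) with the lever between 0.20 and 0.36 rad, pointer in the green (all of step 2 and value of joint bar below 0.06 rad and distance between red_cup and well below 0.008 m and angle between red_cup's own z axis and vertical below 0.1 rad); the arm keeps its last pose, push and grip.
It fails at once if the lever is pressed into the red (beyond 0.37 rad) (value of joint lever above 0.37 rad).
It fails at once if the lever is pressed while the bar is still open (value of joint lever above 0.12 rad and value of joint bar above 0.1 rad).
It fails at once if a loose bystander is moved by more than 25 mm (distance of any of yellow_cup, white_cup, timer, marker from where it was at the start of the episode above 0.025 m).
It also fails if it takes over 40 s, if anything falls off the work surface, if the arm or the gripper's body presses on something with over 40 N, if the wrist force passes 120 N, or if a joint passes its speed limit or range.

## Working session

There is one attempt and no reset: what is moved stays moved. The work goes in short steps, Python scripts to look and compute and a tool call to move; the robot and the scene stay as the last step left them, time stands still between calls to the robot, and variables do not carry over. Pictures are saved under pics/ and viewed, at most 10 in all, crops included, and the job is handed in when it is done.

Besides the shell and the picture viewer there is one more tool, called after ">>>" as name(argument=value, ...) on one line, values as JSON. step_arm: Moves the arm, as the interface text tells. Its arguments: {"type":"object","properties":{"deltas":{"type":"array","items":{"type":"object","properties":{"xyz":{"type":"array","items":{"type":"number"}},"yaw":{"type":"number"},"hand":{"type":"number"}}}},"newtons":{"type":"number"}},"required":["deltas"]}

```bash
mkdir -p pics; cat > h.py <<'E'
import numpy as np, cv2
from rig import manip
from scipy.spatial.transform import Rotation as R
def campose(c,s=None):
    if 'pose' in c: return np.array(c['pose'])
    T=np.eye(4);T[:3,:3]=R.from_euler('xyz',s['ee_rot'],degrees=True).as_matrix();T[:3,3]=s['position']
    return T@np.array(c['T_tool_cam'])
def ray(c,px,P):
    h,w=c['color'].shape[:2]
    f=h/2/np.tan(np.radians(c['fov_y'])/2)
    d=(np.array(px,float)-[c['cx'],c['cy']])/f
    u=d.copy()
    for _ in range(30): u=d/(1+c['k1']*(u@u))
    v=P[:3,:3]@np.array([u[0],-u[1],-1]); return P[:3,3],v/np.linalg.norm(v)
def atz(c,px,P,z):
    o,v=ray(c,px,P); return o+v*(z-o[2])/v[2]
def proj(c,P,X):
    h=c['color'].shape[0];f=h/2/np.tan(np.radians(c['fov_y'])/2)
    p=np.linalg.inv(P)@np.append(X,1);u=np.array([p[0],-p[1]])/-p[2]
    return u*(1+c['k1']*(u@u))*f+[c['cx'],c['cy']]
E
cat > a.py <<'E'
from h import *
s=manip.read_state();print({k:np.round(v,3) for k,v in s.items()})
Z=dict(well=.02,red_cup=.02,knob=.145,bar_pivot=.105,press_pad=.104,catch=.1,shaker=0,yellow_cup=0,white_cup=0,timer=0,marker=0,scale=.087)
ims=[]
for n in ['scene','side','wrist']:
    s=manip.read_state();c=manip.camera(n);P=campose(c,s);ims.append(c['color'])
    cv2.imwrite(f'pics/{n}0.png',cv2.resize(c['color'][:,:,::-1],(768,576)))
    print(n,P[:3,3].round(2))
    for q in Z:
        print(q,[(np.round(d['centre']).tolist(),round(d['conf'],2),atz(c,d['centre'],P,Z[q]).round(3).tolist()) for d in manip.pinpoint(q,c)[:3]])
E
python3 a.py
```

```text
{'t': np.float64(0.0), 'joint_positions': array([-79.079,  23.601,  -0.726,  91.503,   0.319,  64.989,  -4.712]), 'qd': array([ 0.049,  0.057, -0.148,  0.023, -0.015,  0.066,  0.017]), 'effort': array([ 1.0000e-03, -5.8795e+01,  6.4200e-01, -2.9107e+01, -5.4000e-02,
        1.8000e-02,  0.0000e+00]), 'position': array([0.16 , 0.604, 0.222]), 'ee_rot': array([-1.79908e+02,  6.00000e-03,  1.65168e+02]), 'wrist_force': array([-0.138, -0.64 ,  0.745]), 'moment': array([-0.001,  0.026, -0.022]), 'finger_force': np.float64(0.0), 'grip_width': np.float64(0.087)}
scene [ 0.11 -0.57  0.94]
well [([278.0, 231.0], 0.7, [0.556, -0.027, 0.02])]
red_cup [([278.0, 235.0], 0.88, [0.548, -0.039, 0.02]), ([213.0, 238.0], 0.76, [0.389, 0.054, 0.02]), ([295.0, 204.0], 0.66, [0.659, 0.029, 0.02])]
knob [([255.0, 174.0], 0.91, [0.559, 0.096, 0.145])]
bar_pivot [([296.0, 202.0], 0.79, [0.614, -0.025, 0.105])]
press_pad [([298.0, 250.0], 0.73, [0.522, -0.151, 0.104])]
catch []
shaker [([290.0, 245.0], 0.68, [0.565, -0.073, 0.0]), ([249.0, 313.0], 0.44, [0.355, -0.183, 0.0])]
yellow_cup [([294.0, 182.0], 0.8
[... 640 characters left out ...]
0.615, -0.029, 0.105])]
press_pad [([273.0, 147.0], 0.8, [0.515, -0.151, 0.104]), ([170.0, 275.0], 0.6, [0.706, 0.291, 0.104])]
catch [([275.0, 175.0], 0.78, [0.51, -0.028, 0.1])]
shaker [([254.0, 191.0], 0.93, [0.566, -0.08, 0.0])]
yellow_cup [([181.0, 240.0], 0.95, [0.738, 0.113, 0.0]), ([274.0, 174.0], 0.5, [0.513, -0.157, 0.0])]
white_cup [([165.0, 302.0], 0.9, [0.736, 0.285, 0.0])]
timer [([173.0, 275.0], 0.73, [0.734, 0.217, 0.0])]
marker [([324.0, 170.0], 0.64, [0.361, -0.183, 0.0])]
scale [([273.0, 144.0], 0.64, [0.517, -0.188, 0.087])]
wrist [0.08 0.63 0.39]
well []
red_cup []
knob []
bar_pivot []
press_pad []
catch []
shaker []
yellow_cup []
white_cup []
timer []
marker []
scale []
```

View pics/scene0.png

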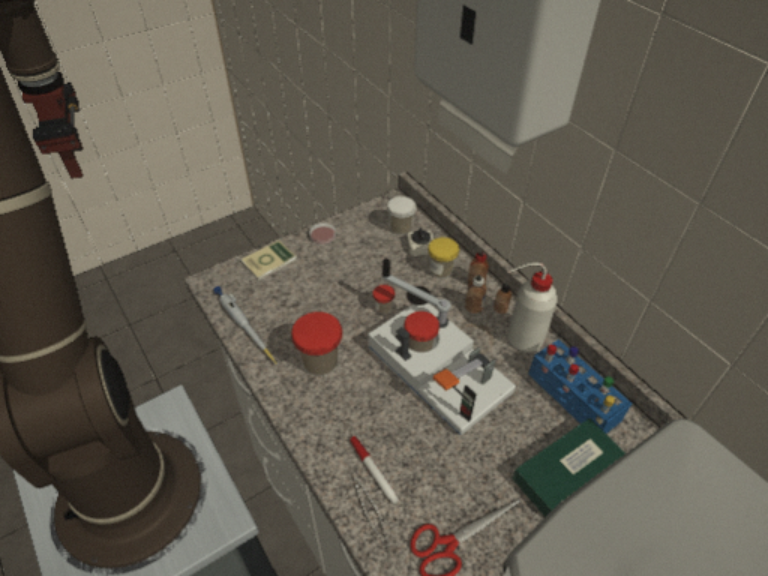

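View pics/side0.png

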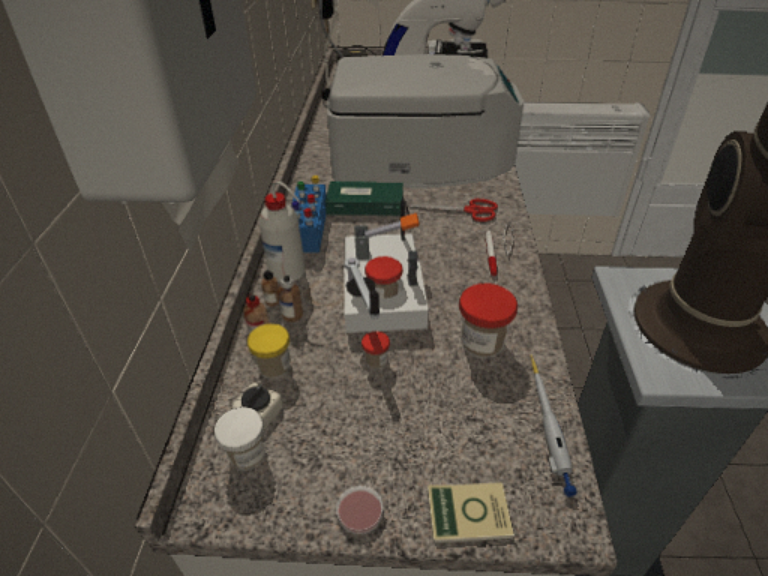

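The scene view (scaled) shows the open bar with its knob at (387,267), the right cup in the well at (421,328), and the orange pad at (446,378). The small look-alike is at (383,295) and the big one at (317,335). The side view agrees. I put the bar at about 1.16 rad and the shaker yaw near 0. Next I'll move above the knob.

Careful with the scale: shifts go in shares of 0.4 m and turns go in shares of pi/2 rad. That gives: -0.31 m / 0.4 = -0.775, -0.28 m / 0.4 = -0.7, 0.53 rad / 1.5708 = 0.3374.

>>> step_arm(deltas=[{"xyz": [-0.05, -0.0375, 0], "yaw": 0.0255, "hand": 1}, {"xyz": [-0.15, -0.1125, 0], "yaw": 0.0637, "hand": 1}, {"xyz": [-0.2625, -0.2, 0], "yaw": 0.1082, "hand": 1}, {"xyz": [-0.375, -0.2825, 0], "yaw": 0.1592, "hand": 1}, {"xyz": [-0.4875, -0.3675, 0], "yaw": 0.2101, "hand": 1}, {"xyz": [-0.6, -0.4525, 0], "yaw": 0.261, "hand": 1}, {"xyz": [-0.7, -0.5275, 0], "yaw": 0.3056, "hand": 1}, {"xyz": [-0.775, -0.585, 0], "yaw": 0.3374, "hand": 1}])

```text
t: 2.95
position: [0.4011, 0.2967, 0.223]
ee_rot: [180.0, 0.0, 134.6]
wrist_force: [0.1, -0.1, -0.5]
grip_width: 0.088
finger_force: 0.0
```

```bash
cat > d.py <<'E'
import sys
from h import *
# usage: d.py x y z yaw  -> tool-axis delta
def delta(x,y,z,yaw):
    s=manip.read_state();Rm=R.from_euler('xyz',s['ee_rot'],degrees=True)
    d=Rm.inv().apply(np.array([x,y,z])-s['position'])
    dy=-((yaw-s['ee_rot'][2]+180)%360-180)
    print('t',round(s['t'],2),np.round(s['position'],4),np.round(s['ee_rot'],1),'F',np.round(s['wrist_force'],1),'w',round(s['grip_width'],4),'-> d',d.round(4),'yaw',np.radians(dy).round(3))
if __name__=='__main__': delta(*map(float,sys.argv[1:]))
E
python3 d.py .561 .093 .222 114
```

```text
t 2.95 [0.4011 0.2967 0.223 ] [180.    0.  134.6] F [ 0.1 -0.1 -0.5] w 0.088 -> d [-0.2573 -0.0291  0.001 ] yaw 0.359
```

To row units: -0.257 m / 0.4 = -0.6425, -0.24 m / 0.4 = -0.6, 0.36 rad / 1.5708 = 0.2292.

>>> step_arm(deltas=[{"xyz": [-0.075, -0.0075, 0], "yaw": 0.0318, "hand": 1}, {"xyz": [-0.175, -0.02, 0], "yaw": 0.0637, "hand": 1}, {"xyz": [-0.2875, -0.0325, 0], "yaw": 0.1082, "hand": 1}, {"xyz": [-0.4, -0.045, 0], "yaw": 0.1528, "hand": 1}, {"xyz": [-0.5125, -0.0575, 0], "yaw": 0.191, "hand": 1}, {"xyz": [-0.6, -0.0675, 0], "yaw": 0.2165, "hand": 1}, {"xyz": [-0.6425, -0.0725, 0], "yaw": 0.2292, "hand": 1}, {"xyz": [-0.6425, -0.0725, 0], "yaw": 0.2292, "hand": 1}])

```text
t: 3.95
position: [0.5604, 0.0954, 0.2225]
ee_rot: [-180.0, 0.0, 114.1]
wrist_force: [-0.2, 0.9, -0.4]
grip_width: 0.0875
finger_force: 0.0
```

```bash
cat > b.py <<'E'
from h import *
import sys
Z=dict(knob=.145,bar_pivot=.105,press_pad=.104,catch=.1,red_cup=.02)
for n in sys.argv[2:]:
    s=manip.read_state();c=manip.camera(n);P=campose(c,s)
    cv2.imwrite(f'pics/{n}{sys.argv[1]}.png',cv2.resize(c['color'][:,:,::-1],(768,576)))
    for q in Z:
        print(n,q,[(np.round(d['centre']).tolist(),round(d['conf'],2),atz(c,d['centre'],P,Z[q]).round(3).tolist()) for d in manip.pinpoint(q,c)[:3]])
E
python3 b.py 1 wrist; python3 d.py .561 .093 .116 114
```

```text
wrist knob [([260.0, 198.0], 0.82, [0.564, 0.098, 0.145])]
wrist bar_pivot [([255.0, 300.0], 0.74, [0.614, -0.024, 0.105])]
wrist press_pad [([135.0, 358.0], 0.77, [0.517, -0.158, 0.104])]
wrist catch [([164.0, 271.0], 0.89, [0.509, -0.034, 0.1])]
wrist red_cup [([214.0, 249.0], 0.85, [0.556, -0.031, 0.02]), ([118.0, 130.0], 0.76, [0.391, 0.07, 0.02]), ([262.0, 158.0], 0.66, [0.564, 0.109, 0.02])]
t 4.25 [0.5597 0.0972 0.2227] [180.   -0.  114.3] F [ 0.8 -0.2 -0.1] w 0.0877 -> d [-0.0044 -0.0006  0.1067] yaw 0.005
```

View pics/wrist1.png

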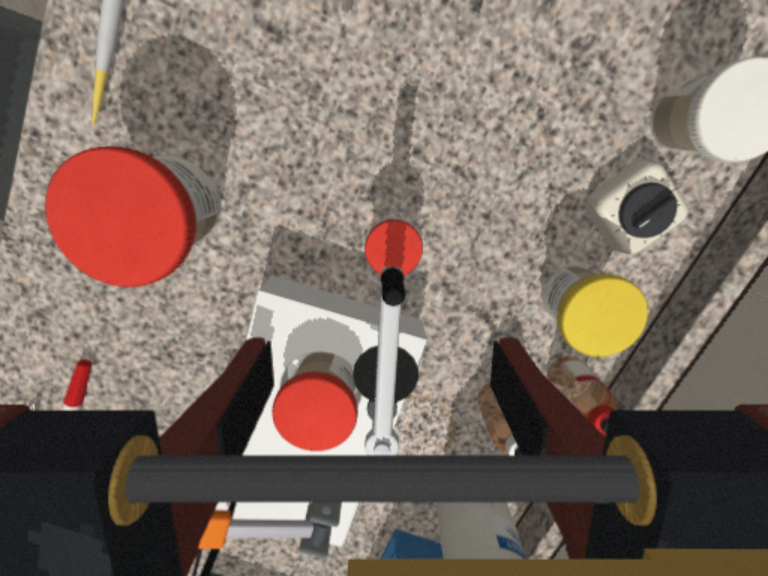

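The wrist view shows the knob at (391,280), midway between the fingers, with clear space for both on the way down. I'll descend and pinch.

To row units: 0.106 m / 0.4 = 0.265, 0.1 m / 0.4 = 0.25.

>>> step_arm(deltas=[{"xyz": [-0.0025, 0, 0.05], "yaw": 0, "hand": 1}, {"xyz": [-0.0025, 0, 0.125], "yaw": 0, "hand": 0.8}, {"xyz": [-0.0025, 0, 0.2], "yaw": 0, "hand": 0.6}, {"xyz": [-0.0025, 0, 0.25], "yaw": 0, "hand": 0.45}, {"xyz": [-0.0025, 0, 0.265], "yaw": 0, "hand": 0.3}, {"xyz": [-0.0025, 0, 0.265], "yaw": 0, "hand": 0.05}, {"xyz": [-0.0025, 0, 0.265], "yaw": 0, "hand": 0.05}, {"xyz": [-0.0025, 0, 0.265], "yaw": 0, "hand": 0.05}], newtons=8)

```text
t: 5.25
position: [0.5612, 0.0953, 0.1175]
ee_rot: [179.9, -0.0, 114.2]
wrist_force: [0.6, 0.7, -0.3]
grip_width: 0.0212
finger_force: 0.3
```

```bash
cat > arc.py <<'E'
from h import *
import sys
s=manip.read_state();p=np.array(s['position']);Rm=R.from_euler('xyz',s['ee_rot'],degrees=True)
print(p.round(4),s['ee_rot'],s['wrist_force'],s['grip_width'])
piv=np.array([.614,-.026]);v=p[:2]-piv;print('r',np.hypot(*v));th0=np.degrees(np.arctan2(v[1],-v[0]));print('th',th0)
for th in np.arange(th0,-4,-6):
    q=np.append(piv+.13*np.array([-np.cos(np.radians(th)),np.sin(np.radians(th))]),p[2])
    print(round(th,1),Rm.inv().apply(q-p).round(4),np.radians(-(180-th-s['ee_rot'][2])).round(3))
E
python3 arc.py
```

```text
[0.5612 0.0953 0.1175] [ 1.79905379e+02 -3.36055257e-03  1.14184378e+02] [ 0.61344658  0.68383646 -0.2793189 ] 0.021193536507972954
r 0.13223252987849457
th 66.48855001646747
66.5 [-0.0022 -0.     -0.    ] 0.012
60.5 [-0.0028 -0.0136 -0.    ] -0.093
54.5 [-0.0048 -0.0271 -0.    ] -0.198
48.5 [-0.0081 -0.0403 -0.0001] -0.302
42.5 [-0.0128 -0.053  -0.0001] -0.407
36.5 [-0.0189 -0.0652 -0.0001] -0.512
30.5 [-0.0262 -0.0767 -0.0001] -0.617
24.5 [-0.0346 -0.0874 -0.0001] -0.721
18.5 [-0.0441 -0.0971 -0.0002] -0.826
12.5 [-0.0546 -0.1058 -0.0002] -0.931
6.5 [-0.0659 -0.1134 -0.0002] -1.035
0.5 [-0.078  -0.1197 -0.0002] -1.14
```

To row units: -0.088 m / 0.4 = -0.22, -0.053 m / 0.4 = -0.1325, -0.72 rad / 1.5708 = -0.4584.

>>> step_arm(deltas=[{"xyz": [0, 0, 0], "yaw": 0, "hand": 0.05}, {"xyz": [-0.0025, -0.034, 0], "yaw": -0.0573, "hand": 0.05}, {"xyz": [-0.0075, -0.0675, 0], "yaw": -0.1273, "hand": 0.05}, {"xyz": [-0.0163, -0.1008, 0], "yaw": -0.191, "hand": 0.05}, {"xyz": [-0.0288, -0.1325, 0], "yaw": -0.261, "hand": 0.05}, {"xyz": [-0.045, -0.1638, 0], "yaw": -0.3247, "hand": 0.05}, {"xyz": [-0.0638, -0.1925, 0], "yaw": -0.3947, "hand": 0.05}, {"xyz": [-0.085, -0.22, 0], "yaw": -0.4584, "hand": 0.05}], newtons=8)

```text
t: 6.25
position: [0.4947, 0.028, 0.1173]
ee_rot: [179.9, 0.1, 155.7]
wrist_force: [2.3, 0.1, 1.2]
grip_width: 0.0135
finger_force: 8.0
```

```bash
python3 arc.py
```

```text
[0.4947 0.028  0.1173] [1.79930335e+02 6.23035388e-02 1.55663342e+02] [2.34134766 0.0929871  1.22350046] 0.013506860947637277
r 0.1309904945321892
th 24.34559438966136
24.3 [-0.001 -0.     0.   ] 0.0
18.3 [-0.0017 -0.0136 -0.    ] -0.105
12.3 [-0.0038 -0.027  -0.    ] -0.209
6.3 [-0.0073 -0.0402 -0.    ] -0.314
0.3 [-0.0122 -0.0529 -0.0001] -0.419
```

To row units: -0.061 m / 0.4 = -0.1525, -0.027 m / 0.4 = -0.0675, -0.46 rad / 1.5708 = -0.2928.

>>> step_arm(deltas=[{"xyz": [-0.0025, -0.034, 0], "yaw": -0.0637, "hand": 0.05}, {"xyz": [-0.0075, -0.0675, 0], "yaw": -0.1273, "hand": 0.05}, {"xyz": [-0.0163, -0.1, 0], "yaw": -0.1974, "hand": 0.05}, {"xyz": [-0.0225, -0.115, 0], "yaw": -0.2292, "hand": 0.05}, {"xyz": [-0.0288, -0.13, 0], "yaw": -0.261, "hand": 0.05}, {"xyz": [-0.0325, -0.1375, 0], "yaw": -0.2737, "hand": 0.05}, {"xyz": [-0.0363, -0.145, 0], "yaw": -0.2865, "hand": 0.05}, {"xyz": [-0.04, -0.1525, 0], "yaw": -0.2928, "hand": 0.05}], newtons=15)

```text
t: 7.25
position: [0.4847, -0.034, 0.1172]
ee_rot: [180.0, 0.1, -178.2]
wrist_force: [5.6, 1.8, 3.0]
grip_width: 0.0132
finger_force: 15.0
```

```bash
python3 arc.py
```

```text
[ 0.4847 -0.034   0.1172] [ 1.79989133e+02  1.37583984e-01 -1.78161508e+02] [5.58497634 1.8322345  2.97243601] 0.013202034470617737
r 0.12953265825616408
th -3.5551832015574734
-3.6 [ 0.0005 -0.     -0.    ] -6.313
```

To row units: -0.008 m / 0.4 = -0.02, -0.006 m / 0.4 = -0.015.

>>> step_arm(deltas=[{"xyz": [-0.0025, -0.005, 0], "yaw": 0, "hand": 0.05}, {"xyz": [-0.0025, -0.01, 0], "yaw": 0, "hand": 0.05}, {"xyz": [-0.0025, -0.015, 0], "yaw": 0, "hand": 0.05}, {"xyz": [-0.0025, -0.02, 0], "yaw": 0, "hand": 0.05}, {"xyz": [-0.0025, -0.02, 0], "yaw": 0, "hand": 0.05}, {"xyz": [-0.0025, -0.02, 0], "yaw": 0, "hand": 0.05}, {"xyz": [-0.0025, -0.02, 0], "yaw": 0, "hand": 0.05}, {"xyz": [-0.0025, -0.02, 0], "yaw": 0, "hand": 0.05}], newtons=15)

```text
t: 8.25
position: [0.4848, -0.0372, 0.117]
ee_rot: [179.7, -0.0, -178.0]
wrist_force: [0.8, 16.5, 8.5]
grip_width: 0.0137
finger_force: 15.0
```

```bash
python3 arc.py; python3 b.py 2 scene side
```

```text
[ 0.4848 -0.0372  0.117 ] [ 1.79697070e+02 -1.58526122e-02 -1.78023814e+02] [ 0.78811184 16.49195112  8.54545257] 0.013659095189412801
r 0.12971111396127102
th -4.954279631856313
scene knob [([260.0, 218.0], 0.47, [0.483, -0.041, 0.145])]
scene bar_pivot [([296.0, 204.0], 0.57, [0.612, -0.029, 0.105])]
scene press_pad [([295.0, 250.0], 0.78, [0.516, -0.147, 0.104])]
scene catch [([271.0, 218.0], 0.95, [0.527, -0.029, 0.1]), ([297.0, 178.0], 0.24, [0.676, 0.052, 0.1])]
scene red_cup [([278.0, 233.0], 0.67, [0.552, -0.034, 0.02]), ([213.0, 241.0], 0.57, [0.382, 0.044, 0.02])]
side knob [([291.0, 158.0], 0.96, [0.47, -0.04, 0.145])]
side bar_pivot [([233.0, 174.0], 0.9, [0.615, -0.022, 0.105])]
side press_pad [([172.0, 275.0], 0.62, [0.703, 0.29, 0.104]), ([274.0, 147.0], 0.48, [0.512, -0.149, 0.104])]
side catch [([273.0, 172.0], 0.62, [0.515, -0.041, 0.1])]
side red_cup [([320.0, 228.0], 0.78, [0.396, 0.077, 0.02]), ([250.0, 238.0], 0.77, [0.566, 0.117, 0.02]), ([257.0, 199.0], 0.66, [0.555, -0.024, 0.02])]
```

To row units: -0.1 m / 0.4 = -0.25, -0.07 m / 0.4 = -0.175.

>>> step_arm(deltas=[{"xyz": [-0.0025, 0.0075, 0], "yaw": 0, "hand": 0.15}, {"xyz": [-0.0025, 0.0125, 0], "yaw": 0, "hand": 0.4}, {"xyz": [-0.0025, 0.0125, 0], "yaw": 0, "hand": 0.4}, {"xyz": [-0.0025, 0.0125, -0.025], "yaw": 0, "hand": 0.4}, {"xyz": [-0.0025, 0.0125, -0.1], "yaw": 0, "hand": 0.4}, {"xyz": [-0.0025, 0.0125, -0.175], "yaw": 0, "hand": 0.4}, {"xyz": [0, 0.0125, -0.25], "yaw": 0, "hand": 0.4}, {"xyz": [0, 0.0125, -0.25], "yaw": 0, "hand": 0.4}], newtons=15)

```text
t: 9.85
position: [0.4857, -0.0377, 0.2191]
ee_rot: [180.0, 0.2, -178.3]
wrist_force: [0.2, 0.1, -0.9]
grip_width: 0.0349
finger_force: 0.0
```

```bash
python3 arc.py; python3 b.py 3 wrist scene
```

```text
[ 0.4857 -0.0377  0.2191] [ 179.99282669    0.23289565 -178.25590238] [ 0.22251705  0.1166984  -0.93026039] 0.034876188003435164
r 0.1288316877633055
th -5.196953146551068
wrist knob [([256.0, 203.0], 0.69, [0.487, -0.036, 0.145]), ([221.0, 220.0], 0.27, [0.504, -0.066, 0.145])]
wrist bar_pivot [([268.0, 297.0], 0.56, [0.61, -0.02, 0.105])]
wrist press_pad [([138.0, 213.0], 0.82, [0.516, -0.154, 0.104])]
wrist catch [([256.0, 209.0], 0.71, [0.51, -0.035, 0.1]), ([265.0, 301.0], 0.68, [0.619, -0.022, 0.1])]
wrist red_cup [([355.0, 221.0], 0.98, [0.552, 0.096, 0.02]), ([338.0, 87.0], 0.92, [0.389, 0.055, 0.02]), ([263.0, 224.0], 0.69, [0.56, -0.024, 0.02])]
scene knob [([259.0, 217.0], 0.81, [0.482, -0.038, 0.145])]
scene bar_pivot [([296.0, 202.0], 0.67, [0.615, -0.023, 0.105])]
scene press_pad [([291.0, 245.0], 0.69, [0.515, -0.131, 0.104]), ([299.0, 252.0], 0.51, [0.52, -0.16, 0.104])]
scene catch [([270.0, 219.0], 0.86, [0.523, -0.03, 0.1])]
scene red_cup [([278.0, 232.0], 0.78, [0.553, -0.029, 0.02]), ([213.0, 240.0], 0.72, [0.383, 0.047, 0.02]), ([254.0, 208.0], 0.67, [0.544, 0.082, 0.02])]
```

View pics/wrist3.png

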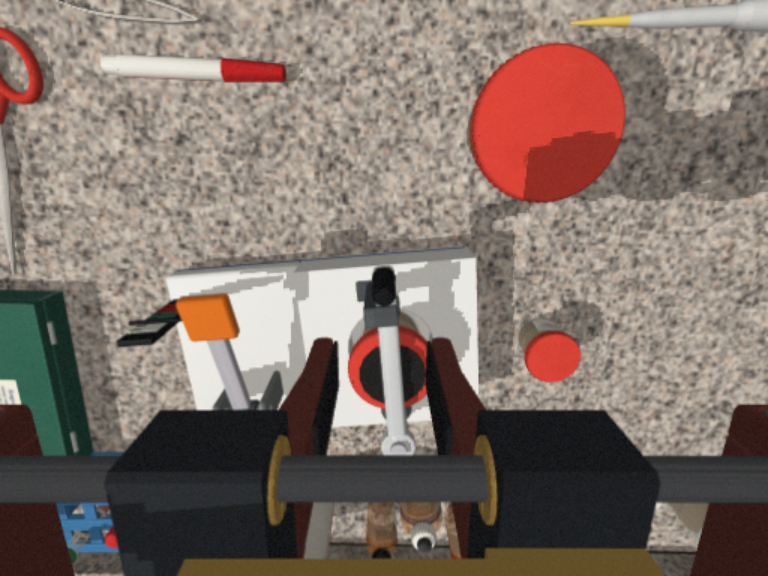

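The bar lies in the catch, square to the shaker's front edge, with the knob at (384,285) and the pad at (208,317). I'll refine the pad position by colour.

```bash
cat > p.py <<'E'
from h import *
for n in ['wrist','scene','side']:
    s=manip.read_state();c=manip.camera(n);P=campose(c,s)
    hsv=cv2.cvtColor(c['color'],cv2.COLOR_RGB2HSV);m=cv2.inRange(hsv,(6,190,110),(16,255,255))
    k,l,st,ce=cv2.connectedComponentsWithStats(m);i=1+st[1:,4].argmax()
    print(n,st[i],ce[i],atz(c,ce[i],P,.102).round(4), proj(c,P,[.516,-.15,.102]))
E
python3 p.py; python3 d.py .514 -.151 .150 94
```

```text
wrist [115 199  42  31 998] [136.37274549 214.11122244] [ 0.5151 -0.1541  0.102 ] [140.53870118 215.09733261]
scene [292 251   6   3   9] [294.11111111 252.33333333] [ 0.5106 -0.1515  0.102 ] [295.47228286 250.91299917]
side [267 143  12  10  85] [272.55294118 147.17647059] [ 0.5175 -0.1513  0.102 ] [273.07996646 147.4450491 ]
t 10.6 [ 0.4846 -0.0372  0.2166] [ 180.    -0.  -178.2] F [ 0.1  0.3 -0.2] w 0.035 -> d [-0.0258 -0.1146  0.0666] yaw 1.532
```

To row units: -0.116 m / 0.4 = -0.29, -0.1 m / 0.4 = -0.25, 1.44 rad / 1.5708 = 0.9167.

>>> step_arm(deltas=[{"xyz": [0, -0.025, 0], "yaw": 0.1146, "hand": 0.2}, {"xyz": [-0.0125, -0.075, 0], "yaw": 0.2292, "hand": 0}, {"xyz": [-0.025, -0.1375, 0], "yaw": 0.3438, "hand": 0}, {"xyz": [-0.04, -0.2, 0], "yaw": 0.4584, "hand": 0}, {"xyz": [-0.055, -0.25, 0], "yaw": 0.573, "hand": 0}, {"xyz": [-0.0675, -0.29, 0.025], "yaw": 0.6875, "hand": 0}, {"xyz": [-0.0675, -0.29, 0.075], "yaw": 0.8021, "hand": 0}, {"xyz": [-0.0675, -0.29, 0.125], "yaw": 0.9167, "hand": 0}], newtons=15)

```text
t: 11.6
position: [0.5154, -0.1526, 0.1661]
ee_rot: [180.0, 0.0, 98.9]
wrist_force: [0.9, 0.8, -0.1]
grip_width: 0.0007
finger_force: 0.0
```

```bash
python3 d.py .515 -.152 .110 95
```

```text
t 11.6 [ 0.5154 -0.1526  0.1661] [180.    0.   98.9] F [ 0.9  0.8 -0.1] w 0.0007 -> d [ 0.0007 -0.0003  0.0561] yaw 0.068
```

To row units: 0.076 m / 0.4 = 0.19, 0.07 m / 0.4 = 0.175, 0.07 rad / 1.5708 = 0.0446.

>>> step_arm(deltas=[{"xyz": [0, 0, 0.0375], "yaw": 0.0191, "hand": 0}, {"xyz": [0, 0, 0.075], "yaw": 0.0382, "hand": 0}, {"xyz": [0, 0, 0.1125], "yaw": 0.0446, "hand": 0}, {"xyz": [0, 0, 0.1375], "yaw": 0.0446, "hand": 0}, {"xyz": [0, 0, 0.1575], "yaw": 0.0446, "hand": 0}, {"xyz": [0, 0, 0.175], "yaw": 0.0446, "hand": 0}, {"xyz": [0, 0, 0.19], "yaw": 0.0446, "hand": 0}, {"xyz": [0, 0, 0.19], "yaw": 0.0446, "hand": 0}])

```text
t: 12.6
position: [0.5149, -0.1525, 0.0905]
ee_rot: [-180.0, -0.0, 95.3]
wrist_force: [-3.7, -1.0, 4.8]
grip_width: 0.0006
finger_force: 2.3
```

```bash
python3 d.py .514 -.152 .0785 95
```

```text
t 12.6 [ 0.5149 -0.1525  0.0905] [-180.    -0.    95.3] F [-3.7 -1.   4.8] w 0.0006 -> d [ 0.0006 -0.0009  0.012 ] yaw 0.004
```

To row units: 0.012 m / 0.4 = 0.03, 0.009 m / 0.4 = 0.0225.

>>> step_arm(deltas=[{"xyz": [0, -0.0013, 0.0075], "yaw": 0, "hand": 0}, {"xyz": [0, -0.0025, 0.015], "yaw": 0, "hand": 0}, {"xyz": [0, -0.0025, 0.0225], "yaw": 0, "hand": 0}, {"xyz": [0, -0.0025, 0.03], "yaw": 0, "hand": 0}, {"xyz": [0, -0.0025, 0.03], "yaw": 0, "hand": 0}, {"xyz": [0, -0.0025, 0.03], "yaw": 0, "hand": 0}, {"xyz": [0, -0.0025, 0.03], "yaw": 0, "hand": 0}, {"xyz": [0, -0.0025, 0.03], "yaw": 0, "hand": 0}])

```text
t: 13.6
position: [0.5138, -0.1527, 0.079]
ee_rot: [-180.0, -0.0, 95.3]
wrist_force: [-3.3, -0.2, 6.7]
grip_width: 0.0005
finger_force: 3.4
```

```bash
python3 d.py .514 -.152 .0785 95; python3 - <<'E'
from h import *
for n,x in [('scene',(.53,-.14,.09)),('side',(.53,-.1,.09))]:
    c=manip.camera(n);P=campose(c);u,v=proj(c,P,np.array(x)).astype(int)
    cv2.imwrite(f'pics/{n}4.png',cv2.resize(c['color'][v-45:v+45,u-60:u+60,::-1],(720,540),interpolation=cv2.INTER_CUBIC))
E
```

```text
t 13.6 [ 0.5138 -0.1527  0.079 ] [-180.    -0.    95.3] F [-3.3 -0.2  6.7] w 0.0005 -> d [0.0006 0.0003 0.0005] yaw 0.004
```

View pics/scene4.png

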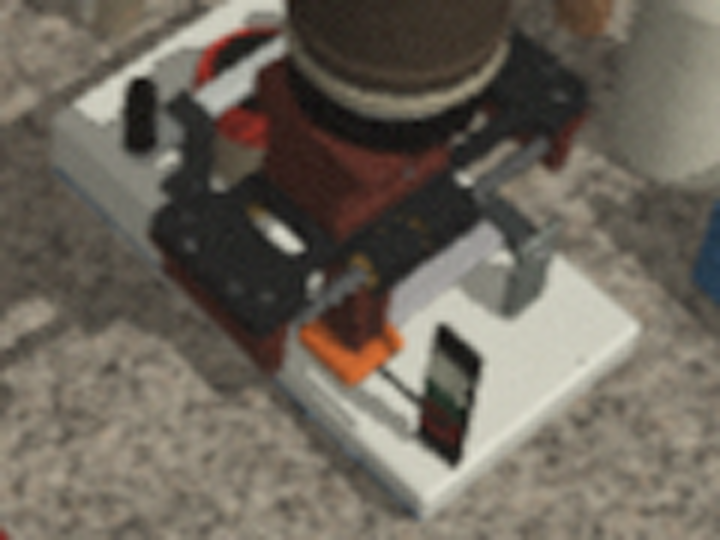

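View pics/side4.png

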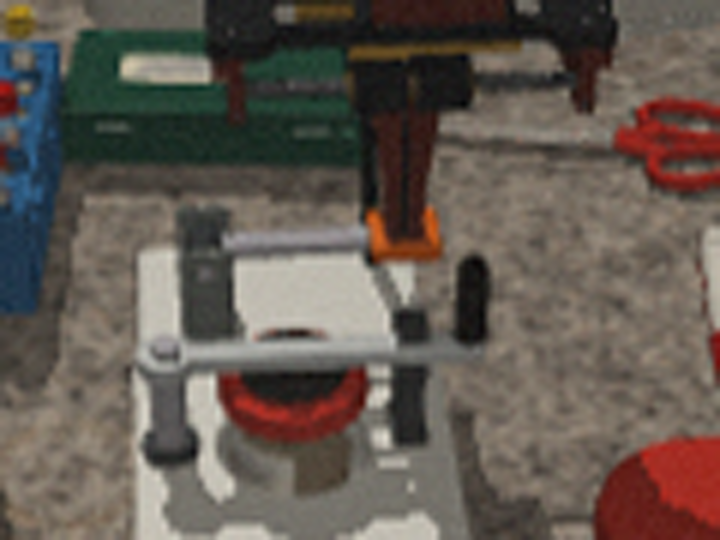

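The scene crop shows the pointer meeting the green part of the scale at about (425,405). The side crop shows the lever level and the bar in the catch. The 6.7 N measured also fits mid-green. I'll hold a moment longer, then hand in.

>>> step_arm(deltas=[{"xyz": [0, 0, 0], "yaw": 0, "hand": 0}, {"xyz": [0, 0, 0], "yaw": 0, "hand": 0}, {"xyz": [0, 0, 0], "yaw": 0, "hand": 0}, {"xyz": [0, 0, 0], "yaw": 0, "hand": 0}, {"xyz": [0, 0, 0], "yaw": 0, "hand": 0}, {"xyz": [0, 0, 0], "yaw": 0, "hand": 0}, {"xyz": [0, 0, 0], "yaw": 0, "hand": 0}, {"xyz": [0, 0, 0], "yaw": 0, "hand": 0}])

```text
t: 14.7
position: [0.5138, -0.1527, 0.079]
ee_rot: [-180.0, -0.0, 95.3]
wrist_force: [-3.9, -0.4, 7.4]
grip_width: 0.0007
finger_force: 3.4
```

```bash
python3 d.py .514 -.152 .0785 95; python3 -c "
from rig import manip;print(manip.close_job())"
```

```text
t 14.7 [ 0.5138 -0.1527  0.079 ] [-180.    -0.    95.3] F [-3.9 -0.4  7.4] w 0.0007 -> d [0.0006 0.0003 0.0005] yaw 0.004
the job is handed in; nothing more can be done
None
```

I handed the job in at about 15 s: the bar is home in its catch and the fingertips are holding the lever mid-green at about 7 N; no verdict came back on hand-in.

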